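# Dip the level probe into the wash tank

### The arm

A 7-joint arm with a two-finger parallel gripper is mounted at the origin on the work surface. World frame = base frame: x ahead of the robot, y to its left, z up, the work surface at z = 0. Lengths are in m, angles in rad, forces in N, time in s.
With the tool pointing down it reaches from about 0.375 to 0.925 m from the base axis. Payload 3.1 kg.
Tool frame: the origin (TCP) lies at the very end of the fingers, on their centre line; the grasp point (between the pads) lies 19 mm behind it; z points along the fingers, x is the direction in which the jaws open and shut, and the axes are right-handed (so a half turn about z gives the same grasp; the last joint's range is limited). The gripper opens to 85 mm and grips with 20 to 120 N. Pads are 22 mm wide; open, the fingers measure 114 mm over their backs; the gripper's body (76 mm by 85 mm) begins 54 mm behind the grasp point. The pads swing forward as they close: fully open they stand 13 mm farther back than shut.
Start: joints at [-1.337, 0.383, 0.044, 1.598, -0.018, 1.161, -0.05], TCP at [0.212, 0.615, 0.231] pointing down, gripper open.
Joint ranges: [-2.61, 2.61], [-0.41, 2.15], [-1.48, 1.57], [0, 2.5], [-1.57, 4.71], [0.05, 1.97], [-2.85, 2.85]. Speed limits (rad/s): [2.79, 2.79, 3.14, 3.14, 3.14, 3.14, 3.14].

### API

Orientations are given as a 3x3 rotation matrix whose columns are the frame's x, y, z axes.
In Python, from plant import bot, snapshot, calibration, find_in, silhouettes gives the robot as it stands.
- The arm moves only by the tool step_arm, never from a script. Its argument "series" is a list of rows, each a list of 3 entries, a list of its own where there are three numbers: the closure, from -1 (fully open) to 1 (shut), so that 0 is half open, then the shift along the tool's x, y, z in mm, then the turn, a rotation vector about the tool's x, y, z in rad. In form: [[gripper, [dx, dy, dz], [rx, ry, rz]], ...]. A call has 1 to 8 rows; each row is the pose to reach, as a shift and turn from the pose commanded when the call began, along the tool's axes at that moment; what a row does not reach only later rows make up. A row lasts 1/10 s, in which the tool goes at most 50 mm and 8.59 degrees, less where a joint would pass 70% of its speed; a pose out of reach is approached as far as the arm can. A call with a gripper value outside its range is refused whole. The fingers move at their own pace and stop on an object; "squeeze" is the grip in N (left out, the last holds). Time passes only in rows, so rows that repeat a pose let the fingers close. It gives the time, the measured TCP pose, the force and the opening at its end, in the units of the state.
- bot.read_state(): the state, without advancing time (a new reading comes with each control period).
- snapshot(name): name is "side" or "top"; returns the picture (384x512x3 uint8, blue, green, red); there is no depth.
- calibration(name): a dict with "camera_matrix" (3x3 intrinsics, pixels), "R" (3x3) and "t" (3): a world point X has camera coordinates R X + t. Camera axes: x right, y down, z forward; pixel columns grow to the right and rows downward; lengths in m; the calibration is good to about 2 mm. A picture is of the moment at which its call begins. calibration takes no time and is no camera call.
- bot.hand_in(): hands the job in, once; it reports no verdict.
Trained networks look in the newest picture that a camera, given by its name, has taken for a name from the list of things; names that differ only in an ending like _2 or _b are one class to them, and where a whole thing is asked for, a point or a joint stands for the part that bears it (a point fixed in the world has none). Each returns a list of dicts, best first, with "p" (0 to 1); they miss things now and then, are a little off and sometimes report something else, mostly with a low value. They report only what shows in the picture. A call takes as long as a camera call.
- find_in(camera, thing): "position" ([x, y, z] in m, in world coordinates, good to about 4 mm: the middle of the surface that is visible of it).
- silhouettes(camera, thing): "pixels" (384x512 bool, what is visible of it).
The state is a dict: "clock": time; "joint_pos": joint angles; "qvel": joint speeds; "effort": joint torques, N m; "tool_pos": TCP position; "ee_rot": TCP orientation; "wrist_force": force on the tool from outside, world axes, zero at the start; "ft_torque": the same for the moment, N m; "gripper_width": finger opening in m.
Only numpy, scipy, OpenCV 4.12 (cv2) and the standard library are available. Lean on these libraries where they do the work, as an engineer would, in place of code of your own. Each camera call takes 0.05 s, during which the arm holds its last target. There are 200 camera calls.

### The job

Swing the pivoting cover on the print-wash tank's lid fully aside so that the guide collar is open, then take the level probe (the rod with the square grip, not the one with the round knob) out of the rack and lower it upright down the middle of the collar, never letting it touch the tank, until the ring mark part-way up its rod is level with the collar's mouth. Finish while still holding the probe there, steady and centred in the collar; leave everything else on the bench where it stands.

Things in the scene. Friction and masses are not known exactly. Their poses are not given: they have to be found in the camera images.
- tank: Wash tank, fixed to the bench: translucent amber box 200 x 160 mm, 85 mm high, closed by an 8 mm grey lid (206 x 166 mm); an upright round grey guide collar (outside diameter 42 mm, 25 mm high) stands on the lid, 30 mm from its middle towards the tank's own -x. Carry handles on both short sides add 10 mm. Origin: centre of the underside; z up. Its position and yaw vary (at most about 0.4 rad).
- collar_mouth (a point): Centre of the guide collar's mouth: the middle of the bore, at the height of the rim (118 mm above the bench). The round bore is 26 mm in diameter, vertical, 33 mm long (collar and lid); below it the tank is hollow and empty down to 5 mm above the bench.
- cover (a joint): Angle of the steel cover about its upright pivot, rad: 0 = over the collar, 1.6 = fully aside (end stop). It grows clockwise as seen from above, so the cover swings from the tank's -x side of the pivot to its +y side. It starts between 0 and 0.25, moves with light friction (about 0.04 N m) and stays where it is left.
- cover_pivot (a point): The cover's upright pivot axis, on the lid 60 mm from the collar's axis towards the tank's own +x; the point is level with the collar's mouth.
- cover_stud (a point): Middle of the upright round black stud on the cover (diameter 14 mm, 34 mm high; this point is half-way up, 17 mm below its top and 17 mm above the cover plate). The stud stands 60 mm from the pivot axis, in the middle of the cover disc (diameter 44 mm, 4 mm thick, 2 mm above the collar). The stud turns with the cover; its top is 158 mm above the bench.
- rack: Aluminium rack, fixed to the bench: base 100 x 180 mm, top plate 50 x 180 mm with its upper face 125 mm above the bench, and two 16 mm holes 45 mm either side of its middle along its own y. The probe hangs in one hole and the dipstick in the other, either way round. Origin: centre of the underside; z up. Position and yaw vary.
- probe_grip (a point): Centre of the level probe's black square grip (24 x 24 mm, 44 mm high, sides along the rack's axes at the start), half-way up. Below the grip is a round flange (diameter 30 mm, 5 mm thick, resting on the rack; its underside is 27 mm below this point), and below that the plain steel rod (diameter 10 mm). The whole probe is upright in the rack and weighs roughly 0.08 to 0.15 kg.
- probe_mark (a point): The black ring mark round the probe's rod (4 mm wide, flush), on the rod's axis, 77 mm below the centre of the grip and 65 mm above the tip.
- probe_tip (a point): The lower end of the probe's rod, on its axis, 142 mm below the centre of the grip; 10 mm above the bench while it hangs in the rack.
- probe: The level probe as a whole; its origin is the tip of its rod, its z axis points up along the rod to the grip.
- dipstick: Plain dipstick, a bystander in the rack's other hole: same rod and flange as the probe, but with a round mushroom knob 40 mm in diameter and 28 mm high. Origin: lower tip of its rod.
- jar: Bystander: screw-top jar, diameter 72 mm, 85 mm high, beside the tank's +y side. Origin: centre of its underside.
- beaker: Bystander: white plastic cup, diameter 64 mm, 70 mm high, beyond the rack and tank. Origin: centre of its underside.
- gear: Bystander: grey printed gear, diameter 70 mm, 22 mm high, between tank and rack. Origin: centre of its underside.
- bracket: Bystander: white printed angle bracket, 60 x 40 mm, 48 mm high, on the robot's side of the rack. Origin: centre of its underside.
- scraper: Bystander: flat scraper lying on the bench beyond the rack. Origin on its underside.
- resin: Bystander: black resin bottle, diameter 70 mm, 180 mm high, beyond the tank. Origin: centre of its underside.

How it is judged:
On the way, in this order (a step that is already met when the one before it is completed fails the run):
1. the cover is swung aside, the probe still in the rack (value of joint cover above 1.2 rad and height (world z) of probe_tip below 0.04 m), for 0.2 s.
2. the probe is lifted out of the rack by the gripper (height (world z) of probe_tip above 0.1 m and contact force between the fingers and probe above 1 N), for 0.2 s.
3. the probe's rod is inside the collar, its tip at least 15 mm below the mouth (z of probe_tip in the frame of collar_mouth below -0.015 m and horizontal distance between probe_tip and collar_mouth below 0.009 m), for 0.2 s.
At the end, for the whole second after the job is handed in: Through the last second the gripper holds the probe still and upright (within 5 degrees) in the collar: tip and mark within 5 mm of the bore's axis, mark within 8 mm of the mouth's height, not touching the tank; cover aside (over 1.2 rad), dipstick still in the rack (horizontal distance between each of probe_tip, probe_mark and collar_mouth below 0.005 m and z of probe_mark in the frame of collar_mouth between -0.008 and 0.008 m and angle between probe's own z axis and vertical below 0.09 rad and linear speed of probe below 0.02 m/s and contact force between the fingers and probe above 1 N and contact force between probe and tank below 0.1 N and value of joint cover above 1.2 rad and distance of dipstick from where it was at the start of the episode below 0.02 m); the arm keeps its last pose, push and grip.
It fails at once if the probe touches the tank, its collar or its cover (contact force between probe and tank above 0.3 N).
It fails at once if a bystander is pushed from its place (over 20 mm) (distance of any of dipstick, jar, beaker, gear, bracket, scraper, resin from where it was at the start of the episode above 0.02 m).
It also fails if it takes over 64 s, if anything falls off the work surface, if the arm or the gripper's body presses on something with over 40 N, if the wrist force passes 120 N, or if a joint passes its speed limit or range.

## Working session

There is one attempt and no reset: what is moved stays moved. The work goes in short steps, Python scripts to look and compute and a tool call to move; the robot and the scene stay as the last step left them, time stands still between calls to the robot, and variables do not carry over. Pictures are saved under pics/ and viewed, about 8 in all and at most 12, crops included, and the job is handed in when it is done.

Besides the shell and the picture viewer there is one more tool, called by a JSON object that holds its "api" and its "payload". step_arm: Moves the arm, as the interface text tells. Its arguments: {"type":"object","properties":{"series":{"type":"array","items":{"type":"array"}},"squeeze":{"type":"number"}},"required":["series"]}

```bash
mkdir -p pics; ls; python3 - <<'E'
from plant import *
import cv2,numpy as np
s=bot.read_state(); print({k:np.round(v,3).tolist() for k,v in s.items()})
a=snapshot("top");b=snapshot("side")
cv2.imwrite("pics/top0.png",a);cv2.imwrite("pics/side0.png",b)
for c in("top","side"):
    k=calibration(c);print(c,np.round(k["camera_matrix"],1).tolist(),np.round(-k["R"].T@k["t"],3),np.round(k["R"],2).tolist())
    for n in("collar_mouth","cover_pivot","cover_stud","probe_grip","tank","rack","dipstick","jar","beaker","gear","bracket","resin"):
        try:
            r=find_in(c,n);print(c,n,[(round(q["p"],2),np.round(q["position"],3).tolist()) for q in r[:2]])
        except Exception as e:print(n,e)
E
```

```text
pics
{'clock': 0.0, 'joint_pos': [-1.337, 0.384, 0.044, 1.6, -0.018, 1.161, -0.05], 'qvel': [-0.0, 0.001, -0.0, -0.002, 0.0, 0.0, 0.001], 'effort': [-0.0, -43.346, 1.025, -24.95, 0.011, 0.012, -0.0], 'tool_pos': [0.211, 0.614, 0.23], 'ee_rot': [[0.326, 0.945, -0.001], [0.945, -0.326, -0.003], [-0.003, 0.0, -1.0]], 'wrist_force': [-0.225, -0.156, 0.424], 'ft_torque': [0.025, -0.041, 0.002], 'gripper_width': 0.085}
top [[431.1, 0.0, 253.0], [0.0, 431.1, 190.4], [0.0, 0.0, 1.0]] [0.463 0.024 1.378] [[-0.02, -1.0, -0.0], [-1.0, 0.02, -0.08], [0.08, 0.0, -1.0]]
top collar_mouth [(0.84, [0.568, 0.162, 0.091]), (0.36, [0.573, 0.312, 0.082])]
top cover_pivot [(0.85, [0.565, 0.159, 0.092])]
top cover_stud [(0.49, [0.559, 0.176, 0.124])]
top probe_grip []
top tank [(0.85, [0.57, 0.165, 0.097])]
top rack [(0.58, [0.496, -0.257, 0.042])]
top dipstick [(0.52, [0.503, -0.302, 0.156]), (0.4, [0.753, -0.05, 0.023])]
top jar [(0.85, [0.573, 0.311, 0.08]), (0.39, [0.496, -0.254, 0.04])]
top beaker [(0.75, [0.559, 0.174, 0.126]), (0.56, [0.755, -0.053, 0.025])]
top gear [(0.66, [0.538, -0.042, 0.015])]
[... 292 characters left out ...]
3, [0.56, 0.118, 0.09]), (0.44, [0.482, -0.299, 0.032])]
side cover_pivot [(0.78, [0.557, 0.123, 0.092]), (0.52, [0.485, -0.224, 0.152])]
side cover_stud [(0.53, [0.554, 0.174, 0.124]), (0.34, [0.758, 0.094, 0.088])]
side probe_grip [(0.72, [0.484, -0.227, 0.151])]
side tank [(0.7, [0.564, 0.12, 0.094])]
side rack [(0.97, [0.479, -0.296, 0.032]), (0.69, [0.564, 0.122, 0.094])]
side dipstick [(0.55, [0.503, -0.308, 0.153])]
side jar [(0.57, [0.573, 0.31, 0.082]), (0.42, [0.487, -0.226, 0.154])]
side beaker [(0.9, [0.74, -0.06, 0.048]), (0.55, [0.381, -0.31, 0.011])]
side gear [(0.55, [0.538, -0.044, 0.01])]
side bracket [(0.73, [0.38, -0.307, 0.006])]
side resin [(0.61, [0.76, 0.095, 0.089])]
```

View pics/top0.png

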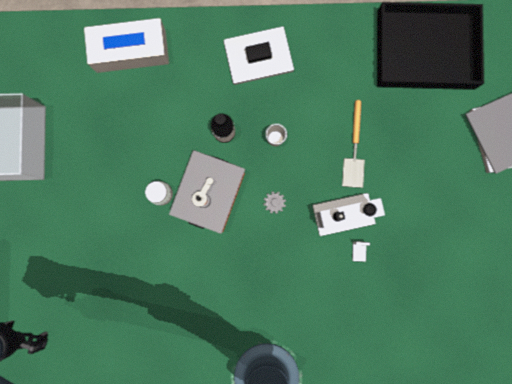

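View pics/side0.png

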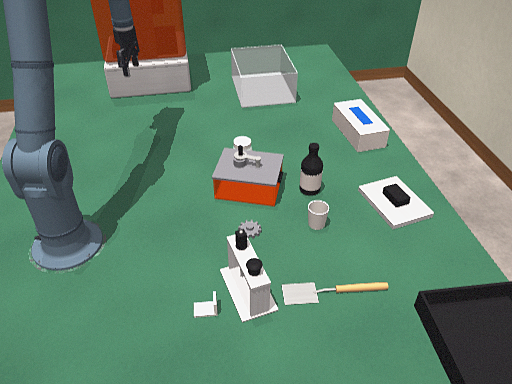

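```bash
python3 - <<'E'
import cv2,numpy as np
a=cv2.imread("pics/top0.png");b=cv2.imread("pics/side0.png")
f=lambda im,x,y:cv2.resize(im[y:y+75,x:x+100],(400,300),interpolation=cv2.INTER_CUBIC)
o=np.vstack([np.hstack([f(a,160,150),f(b,200,135)]),np.hstack([f(a,300,175),f(b,205,220)])])
cv2.imwrite("pics/crop0.png",o)
E
```

```text
(no output)
```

View pics/crop0.png

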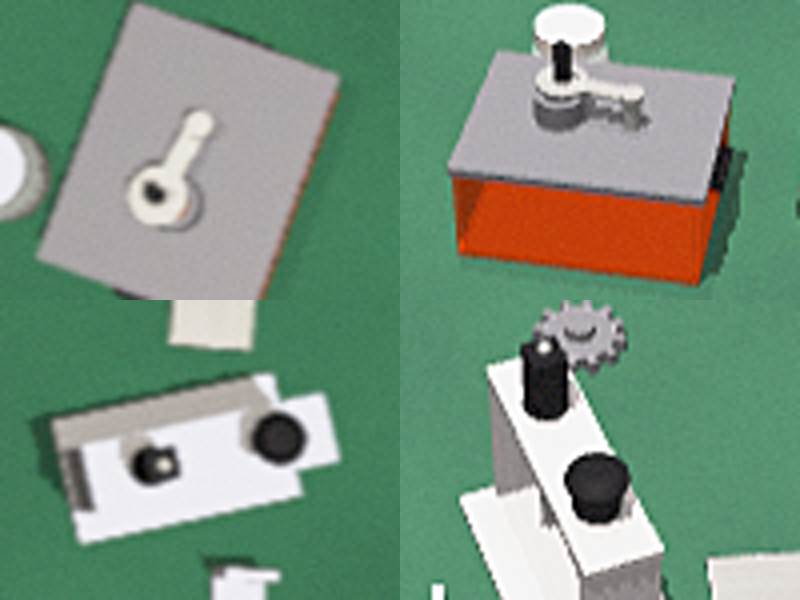

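```bash
cat > h.py <<'E'
import cv2,numpy as np
from plant import *
def proj(c,X):
    k=calibration(c);p=(k["R"]@np.atleast_2d(X).T).T+k["t"];p=p@k["camera_matrix"].T
    return p[:,:2]/p[:,2:]
def ray(c,uv,z):
    k=calibration(c);C=-k["R"].T@k["t"];d=k["R"].T@np.linalg.inv(k["camera_matrix"])@[*uv,1]
    return C+d*(z-C[2])/d[2]
def tri(ps):
    A=[];b=[]
    for c,uv in ps:
        k=calibration(c);C=-k["R"].T@k["t"];d=k["R"].T@np.linalg.inv(k["camera_matrix"])@[*uv,1];d/=np.linalg.norm(d)
        P=np.eye(3)-np.outer(d,d);A.append(P);b.append(P@C)
    return np.linalg.lstsq(np.vstack(A),np.hstack(b),rcond=None)[0]
E
python3 - <<'E'
from h import *
from scipy.optimize import least_squares
T=lambda x,y:((x-1.5)/4+160,(y-1.5)/4+150)
S=lambda x,y:((x-401.5)/4+200,(y-1.5)/4+135)
T2=lambda x,y:((x-1.5)/4+300,(y-301.5)/4+175)
S2=lambda x,y:((x-401.5)/4+205,(y-301.5)/4+220)
R=lambda x,y,z:[round(float(v),4) for v in ray(x,y,z)]
print("lid");
for p in((135,3),(340,75),(38,257)):print(R("top",T(*p),.093))
for p in((498,52),(735,77),(450,170),(712,195)):print(R("side",S(*p),.093))
print("disc",R("top",T(158,195),.124),R("side",S(562,80),.124))
print("pivot",R("top",T(202,122),.122),R("side",S(629,93),.122))
print("studtop",R("top",T(153,190),.158),R("side",S(561,45),.158))
print("rack")
for p in((325,393),(340,460)):print(R("top",T2(*p),.125))
for p in((490,365),(585,575),(662,548),(562,362)):print(R("side",S2(*p),.125))
print("grip top",R("top",T2(165,463),.174),R("side",S2(545,348),.174))
print("knob top",R("top",T2(280,437),.158),R("side",S2(597,475),.158))
E
```

```text
lid
[0.6947, 0.2036, 0.093]
[0.6364, 0.0502, 0.093]
[0.5049, 0.278, 0.093]
[0.5043, 0.273, 0.093]
[0.695, 0.2009, 0.093]
[0.4462, 0.1185, 0.093]
[0.642, 0.0513, 0.093]
disc [0.5471, 0.1841, 0.124] [0.5455, 0.1796, 0.124]
pivot [0.6001, 0.1515, 0.122] [0.596, 0.1551, 0.122]
studtop [0.5485, 0.1833, 0.158] [0.5454, 0.1798, 0.158]
rack
[0.5366, -0.3451, 0.125]
[0.4877, -0.3537, 0.125]
[0.4552, -0.1762, 0.125]
[0.4869, -0.3552, 0.125]
[0.5351, -0.3437, 0.125]
[0.502, -0.1819, 0.125]
grip top [0.4874, -0.217, 0.174] [0.4863, -0.2155, 0.174]
knob top [0.5042, -0.3022, 0.158] [0.5023, -0.3095, 0.158]
```

{"api": "step_arm", "payload": {"series": [[0.3, [-22, 34, 0], [0, 0, 0.0]], [0.3, [-44, 67, 0], [0, 0, 0]], [0.3, [-66, 101, 0], [0, 0, 0]], [0.3, [-88, 135, 0], [0, 0, 0.03]], [0.3, [-110, 168, 0], [0, 0, 0.06]], [0.3, [-132, 202, 0], [0, 0, 0.1]], [0.3, [-154, 236, 0], [0, 0, 0.15]], [0.3, [-176, 270, 0], [0, 0, 0.19]]], "squeeze": 40}}

```text
clock: 2.1
tool_pos: [0.4106, 0.3589, 0.2316]
ee_rot: [[0.5, 0.866, 0.0], [0.866, -0.5, 0.001], [0.001, 0.0, -1.0]]
wrist_force: [0.8, -0.2, -0.4]
gripper_width: 0.03
```

{"api": "step_arm", "payload": {"series": [[0.3, [-16, 40, 0], [0, 0, 0]], [0.3, [-33, 80, 0], [0, 0, 0]], [0.3, [-50, 120, 0], [0, 0, 0]], [0.3, [-66, 160, 0], [0, 0, 0]], [0.3, [-80, 195, 0], [0, 0, 0]], [0.3, [-85, 206, 15], [0, 0, 0]], [0.3, [-85, 206, 40], [0, 0, 0]], [0.3, [-85, 206, 55], [0, 0, 0]]]}}

```text
clock: 2.9
tool_pos: [0.5447, 0.1836, 0.1741]
ee_rot: [[0.499, 0.867, -0.003], [0.867, -0.499, -0.001], [-0.002, -0.002, -1.0]]
wrist_force: [0.2, -1.2, -0.3]
gripper_width: 0.03
```

Check the alignment from near before going down over the stud.

```bash
python3 - <<'E'
from h import *
print(bot.read_state()["tool_pos"])
b=snapshot("side");cv2.imwrite("pics/s1.png",cv2.resize(b[95:195,190:320],(780,600),interpolation=cv2.INTER_CUBIC))
print(proj("side",[[.547,.182,.158],bot.read_state()["tool_pos"]]))
E
```

```text
[0.54465855 0.18361853 0.17408853]
[[240.25629122 145.43877812]
 [238.69976496 141.7350406 ]]
```

View pics/s1.png

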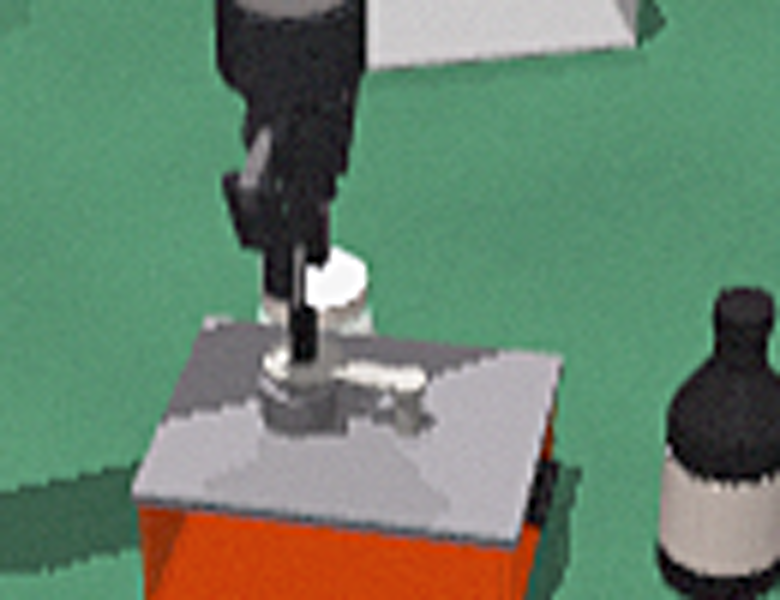

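{"api": "step_arm", "payload": {"series": [[0.3, [0, 2, 10], [0, 0, 0]], [0.3, [0, 2, 20], [0, 0, 0]], [0.3, [0, 2, 30], [0, 0, 0]], [0.3, [0, 2, 38], [0, 0, 0]], [0.3, [0, 2, 44], [0, 0, 0]], [0.3, [0, 2, 44], [0, 0, 0]]]}}

```text
clock: 3.55
tool_pos: [0.5469, 0.1827, 0.1312]
ee_rot: [[0.498, 0.867, -0.002], [0.867, -0.498, -0.001], [-0.002, -0.001, -1.0]]
wrist_force: [0.4, 0.2, 0.1]
gripper_width: 0.0299
```

```bash
python3 - <<'E'
from h import *
s=bot.read_state();print(s["tool_pos"],s["wrist_force"],s["ee_rot"].round(3) if hasattr(s["ee_rot"],"round") else s["ee_rot"])
p=np.array([.599,.1514]);X=np.array([.938,-.347]);Y=np.array([.347,.938])
R=np.array(s["ee_rot"]);t0=np.array([.547,.182])
for th in np.arange(.17,1.75,.11):
    q=p+.06*(-np.cos(th)*X+np.sin(th)*Y)
    d=R[:2,:2].T@(q-np.array(s["tool_pos"])[:2])*1000
    print(round(th,2),q.round(3),d.round(1),round(th-.17,2))
E
```

```text
[0.54688482 0.18267559 0.13122152] [0.3602931  0.15017323 0.0712713 ] [[ 0.498  0.867 -0.002]
 [ 0.867 -0.498 -0.001]
 [-0.002 -0.001 -1.   ]]
0.17 [0.547 0.181] [-1.   0.8] 0.0
0.28 [0.551 0.187] [5.6 1.1] 0.11
0.39 [0.555 0.192] [12.1  2.2] 0.22
0.5 [0.56  0.197] [18.5  4.1] 0.33
0.61 [0.565 0.201] [24.6  6.5] 0.44
0.72 [0.57  0.204] [30.4  9.7] 0.55
0.83 [0.576 0.207] [35.8 13.5] 0.66
0.94 [0.583 0.209] [40.7 17.8] 0.77
1.05 [0.589 0.211] [45.2 22.7] 0.88
1.16 [0.596 0.211] [49.1 28. ] 0.99
1.27 [0.602 0.211] [52.4 33.7] 1.1
1.38 [0.609 0.211] [55.1 39.7] 1.21
1.49 [0.615 0.209] [57. 46.] 1.32
1.6 [0.621 0.207] [58.3 52.5] 1.43
1.71 [0.627 0.204] [58.8 59.1] 1.54
```

{"api": "step_arm", "payload": {"series": [[0.3, [6, 1, 0], [0, 0, 0.11]], [0.3, [12, 2, 0], [0, 0, 0.22]], [0.3, [18, 4, 0], [0, 0, 0.33]], [0.3, [25, 6, 0], [0, 0, 0.44]], [0.3, [30, 10, 0], [0, 0, 0.55]], [0.3, [36, 13, 0], [0, 0, 0.66]], [0.3, [41, 18, 0], [0, 0, 0.77]], [0.3, [41, 18, 0], [0, 0, 0.77]]]}}

```text
clock: 4.35
tool_pos: [0.5844, 0.2102, 0.1327]
ee_rot: [[0.961, 0.276, 0.001], [0.276, -0.961, 0.0], [0.001, 0.0, -1.0]]
wrist_force: [-0.4, 0.7, 0.5]
gripper_width: 0.0299
```

```bash
python3 - <<'E'
from h import *
s=bot.read_state();print(s["tool_pos"],s["wrist_force"])
p=np.array([.599,.1514]);X=np.array([.938,-.347]);Y=np.array([.347,.938])
R=np.array(s["ee_rot"])
for th in np.arange(.94,1.75,.11):
    q=p+.06*(-np.cos(th)*X+np.sin(th)*Y)
    d=R[:2,:2].T@(q-np.array(s["tool_pos"])[:2])*1000
    print(round(th,2),q.round(3),d.round(1),round(th-.94,2))
E
```

```text
[0.58442589 0.21020951 0.13265393] [-0.37477364  0.68749448  0.53340169]
0.94 [0.583 0.209] [-2.   0.5] 0.0
1.05 [0.589 0.211] [4.6 0.9] 0.11
1.16 [0.596 0.211] [11.1  2. ] 0.22
1.27 [0.602 0.211] [17.4  3.8] 0.33
1.38 [0.609 0.211] [23.5  6.3] 0.44
1.49 [0.615 0.209] [29.3  9.5] 0.55
1.6 [0.621 0.207] [34.7 13.3] 0.66
1.71 [0.627 0.204] [39.7 17.6] 0.77
```

{"api": "step_arm", "payload": {"series": [[0.3, [6, 1, 0], [0, 0, 0.11]], [0.3, [12, 2, 0], [0, 0, 0.22]], [0.3, [18, 4, 0], [0, 0, 0.33]], [0.3, [24, 6, 0], [0, 0, 0.44]], [0.3, [29, 10, 0], [0, 0, 0.55]], [0.3, [35, 13, 0], [0, 0, 0.66]], [0.3, [39, 17, 0], [0, 0, 0.75]], [0.3, [40, 18, 0], [0, 0, 0.77]]]}}

```text
clock: 5.15
tool_pos: [0.6273, 0.2034, 0.1324]
ee_rot: [[0.882, -0.471, 0.0], [-0.471, -0.882, 0.001], [-0.0, -0.001, -1.0]]
wrist_force: [0.2, 0.2, 0.1]
gripper_width: 0.0299
```

{"api": "step_arm", "payload": {"series": [[0.3, [0, 0, -40], [0, 0, 0]], [0.3, [0, 0, -80], [0, 0, 0]], [0.3, [3, 17, -100], [0, 0, -0.05]], [0.3, [10, 57, -105], [0, 0, -0.15]], [0.0, [17, 99, -105], [0, 0, -0.25]], [-0.3, [24, 141, -105], [0, 0, -0.35]], [-0.4, [31, 183, -105], [0, 0, -0.45]], [-0.4, [38, 223, -105], [0, 0, -0.55]]]}}

```text
clock: 5.95
tool_pos: [0.5545, -0.0137, 0.2377]
ee_rot: [[0.998, 0.066, 0.001], [0.066, -0.998, 0.0], [0.001, -0.0, -1.0]]
wrist_force: [0.8, -0.6, 0.0]
gripper_width: 0.0598
```

```bash
python3 - <<'E'
from h import *
s=bot.read_state();R=np.array(s["ee_rot"]);t=np.array(s["tool_pos"]);print(t,np.arctan2(R[1,0],R[0,0]))
print(R.T@(np.array([.487,-.218,.235])-t)*1000, np.arctan2(R[1,0],R[0,0])-.175)
E
```

```text
[ 0.5544867  -0.01369699  0.23771192] 0.06555552715019543
[-80.72807615 199.44348593   2.60788505] -0.10944447284980456
```

{"api": "step_arm", "payload": {"series": [[-0.4, [-16, 40, 0], [0, 0, -0.02]], [-0.4, [-32, 80, 0], [0, 0, -0.04]], [-0.4, [-48, 120, 0], [0, 0, -0.07]], [-0.4, [-64, 158, 0], [0, 0, -0.1]], [-0.4, [-75, 185, 0], [0, 0, -0.11]], [-0.4, [-81, 199, 0], [0, 0, -0.11]], [-0.4, [-81, 199, 20], [0, 0, -0.11]], [-0.4, [-81, 199, 30], [0, 0, -0.11]]]}}

```text
clock: 6.75
tool_pos: [0.4852, -0.2156, 0.2066]
ee_rot: [[0.986, 0.168, -0.0], [0.168, -0.986, 0.001], [-0.0, -0.001, -1.0]]
wrist_force: [0.1, 0.3, 0.5]
gripper_width: 0.06
```

```bash
python3 - <<'E'
from h import *
s=bot.read_state();print(s["tool_pos"],s["ee_rot"])
a=snapshot("top");b=snapshot("side");cv2.imwrite("pics/t2f.png",a);cv2.imwrite("pics/s2f.png",b)
f=lambda im,x,y:cv2.resize(im[y:y+75,x:x+100],(400,300),interpolation=cv2.INTER_CUBIC)
cv2.imwrite("pics/c2.png",np.vstack([np.hstack([f(a,160,150),f(b,200,135)]),np.hstack([f(a,300,175),f(b,205,200)])]))
E
```

```text
[ 0.48521608 -0.21561957  0.2065962 ] [[ 9.85721371e-01  1.68384230e-01 -3.59566709e-04]
 [ 1.68384406e-01 -9.85721263e-01  5.31840969e-04]
 [-2.64878918e-04 -5.84792436e-04 -9.99999794e-01]]
```

View pics/c2.png

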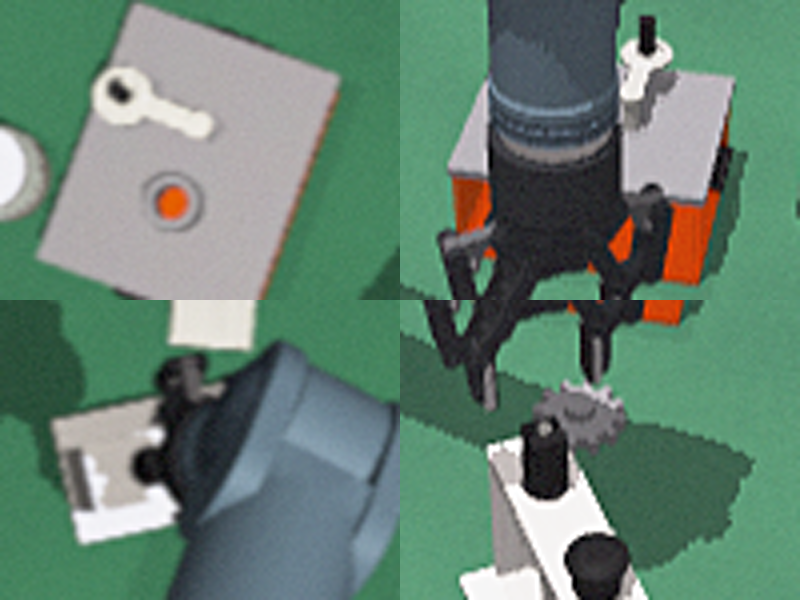

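```bash
python3 - <<'E'
from h import *
for p in((173,202),(172,200)):print(ray("top",((p[0]-1.5)/4+160,(p[1]-1.5)/4+150),.118))
print(ray("side",((545-401.5)/4+205,(428-301.5)/4+200),.174))
a=cv2.imread("pics/t2f.png");hsv=cv2.cvtColor(a,cv2.COLOR_BGR2HSV)
m=((hsv[...,2]>120)&(hsv[...,1]>170)&((hsv[...,0]<20)))[190:212,192:214]
ys,xs=np.nonzero(m);uv=(xs.mean()+192,ys.mean()+190);print(uv,m.sum(),ray("top",uv,.118),ray("top",uv,.085))
s=bot.read_state();R=np.array(s["ee_rot"]);t=np.array(s["tool_pos"])
print(R.T@(np.array([.487,-.217,.137])-t)*1000)
E
```

```text
[0.54215081 0.17393508 0.118     ]
[0.54363453 0.17464894 0.118     ]
[ 0.48632118 -0.21549387  0.174     ]
(np.float64(202.7027027027027), np.float64(200.13513513513513)) 37 [0.54213246 0.17444032 0.118     ] [0.54419773 0.17836705 0.085     ]
[ 1.80486634  3.50785253 68.62794726]
```

{"api": "step_arm", "payload": {"series": [[-0.4, [2, 2, 20], [0, 0, 0]], [-0.4, [2, 2, 40], [0, 0, 0]], [-0.4, [2, 2, 55], [0, 0, 0]], [-0.4, [2, 2, 66], [0, 0, 0]], [-0.4, [2, 2, 69], [0, 0, 0]], [-0.4, [2, 2, 69], [0, 0, 0]]]}}

```text
clock: 7.45
tool_pos: [0.4886, -0.2164, 0.1381]
ee_rot: [[0.986, 0.169, -0.001], [0.169, -0.986, -0.0], [-0.001, 0.0, -1.0]]
wrist_force: [0.2, 0.1, -0.1]
gripper_width: 0.0599
```

{"api": "step_arm", "payload": {"series": [[0.0, [0, 0, 0], [0, 0, 0]], [0.3, [0, 0, 0], [0, 0, 0]], [0.6, [0, 0, 0], [0, 0, 0]], [0.8, [0, 0, 0], [0, 0, 0]], [1, [0, 0, 0], [0, 0, 0]], [1, [0, 0, 0], [0, 0, 0]], [1, [0, 0, 0], [0, 0, 0]]], "squeeze": 60}}

```text
clock: 8.15
tool_pos: [0.4894, -0.2169, 0.1391]
ee_rot: [[0.986, 0.168, 0.002], [0.168, -0.986, -0.0], [0.001, 0.001, -1.0]]
wrist_force: [-0.9, 0.4, 5.0]
gripper_width: 0.0231
```

{"api": "step_arm", "payload": {"series": [[1, [0, 0, -8], [0, 0, 0]], [1, [0, 0, -25], [0, 0, 0]], [1, [0, 0, -45], [0, 0, 0]], [1, [0, 0, -70], [0, 0, 0]], [1, [0, 0, -95], [0, 0, 0]], [1, [0, 0, -120], [0, 0, 0]], [1, [0, 0, -145], [0, 0, 0]], [1, [0, 0, -160], [0, 0, 0]]]}}

```text
clock: 8.95
tool_pos: [0.4888, -0.2167, 0.2999]
ee_rot: [[0.986, 0.168, 0.002], [0.168, -0.986, 0.0], [0.002, 0.0, -1.0]]
wrist_force: [1.1, 0.5, -1.7]
gripper_width: 0.0233
```

```bash
python3 - <<'E'
from h import *
s=bot.read_state();R=np.array(s["ee_rot"]);t=np.array(s["tool_pos"]);print(t,s["gripper_width"],s["wrist_force"])
b=snapshot("side");cv2.imwrite("pics/s3f.png",b);a=snapshot("top")
p=proj("side",[t]);print(p)
x,y=(p[0]-[50,50]).astype(int);print(x,y)
cv2.imwrite("pics/s3.png",cv2.resize(b[y:y+112,x:x+100],(535,600),interpolation=cv2.INTER_CUBIC))
for z in(.033,.167,.245):print(proj("side",[[.4885,-.2165,z]]))
print(R.T@(np.array([.543,.174,.30])-t)*1000)
E
```

```text
[ 0.48881183 -0.21672693  0.29987267] 0.02333193244230235 [ 1.13719006  0.51317427 -1.65530974]
[[241.0026177  193.36459353]]
191 143
[[242.71444609 268.87396847]]
[[241.85033814 233.77683403]]
[[241.28449825 210.79433689]]
[ 1.19077343e+02 -3.76064482e+02 -2.77525127e-02]
```

View pics/s3.png

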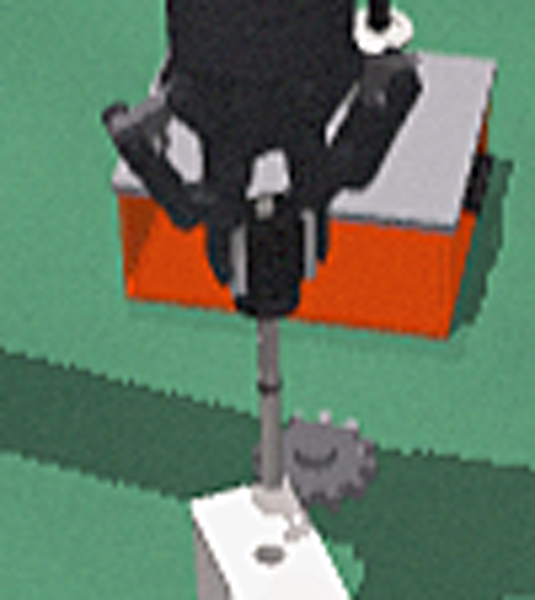

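{"api": "step_arm", "payload": {"series": [[1, [7, -22, 0], [0, 0, 0]], [1, [19, -60, 0], [0, 0, 0]], [1, [33, -104, 0], [0, 0, 0]], [1, [47, -148, 0], [0, 0, 0]], [1, [61, -192, 0], [0, 0, 0]], [1, [75, -236, 0], [0, 0, 0]], [1, [88, -278, 0], [0, 0, 0]], [1, [100, -316, 0], [0, 0, 0]]]}}

```text
clock: 9.85
tool_pos: [0.5327, 0.1143, 0.2961]
ee_rot: [[0.985, 0.17, -0.003], [0.17, -0.985, -0.001], [-0.004, 0.0, -1.0]]
wrist_force: [0.6, -0.1, -0.7]
gripper_width: 0.0234
```

{"api": "step_arm", "payload": {"series": [[1, [9, -30, 0], [0, 0, 0]], [1, [16, -50, 0], [0, 0, 0]], [1, [19, -60, 0], [0, 0, 0]], [1, [19, -60, 5], [0, 0, 0]], [1, [19, -60, 10], [0, 0, 0]], [1, [19, -60, 10], [0, 0, 0]], [1, [19, -60, 10], [0, 0, 0]]]}}

```text
clock: 10.55
tool_pos: [0.5427, 0.172, 0.288]
ee_rot: [[0.986, 0.165, -0.001], [0.165, -0.986, -0.0], [-0.001, 0.0, -1.0]]
wrist_force: [-0.8, 0.3, -0.9]
gripper_width: 0.0232
```

```bash
python3 - <<'E'
from h import *
s=bot.read_state();R=np.array(s["ee_rot"]);t=np.array(s["tool_pos"]);print(t,R.round(3),s["wrist_force"])
a=snapshot("top");b=snapshot("side");cv2.imwrite("pics/t4f.png",a);cv2.imwrite("pics/s4f.png",b)
f=lambda im,x,y:cv2.resize(im[y:y+75,x:x+50],(400,600),interpolation=cv2.INTER_CUBIC)
cv2.imwrite("pics/c4.png",np.hstack([f(a,180,165),f(b,215,100)]))
print(proj("side",[[.543,.174,.118],[t[0],t[1],.157],[t[0],t[1],.23]]))
E
```

```text
[0.5426861  0.17197491 0.28804345] [[ 0.986  0.165 -0.001]
 [ 0.165 -0.986 -0.   ]
 [-0.001  0.    -1.   ]] [-0.80127264  0.28522246 -0.9191567 ]
[[239.66049341 157.22479519]
 [239.40987046 147.60502247]
 [238.91494428 127.93744028]]
```

View pics/c4.png

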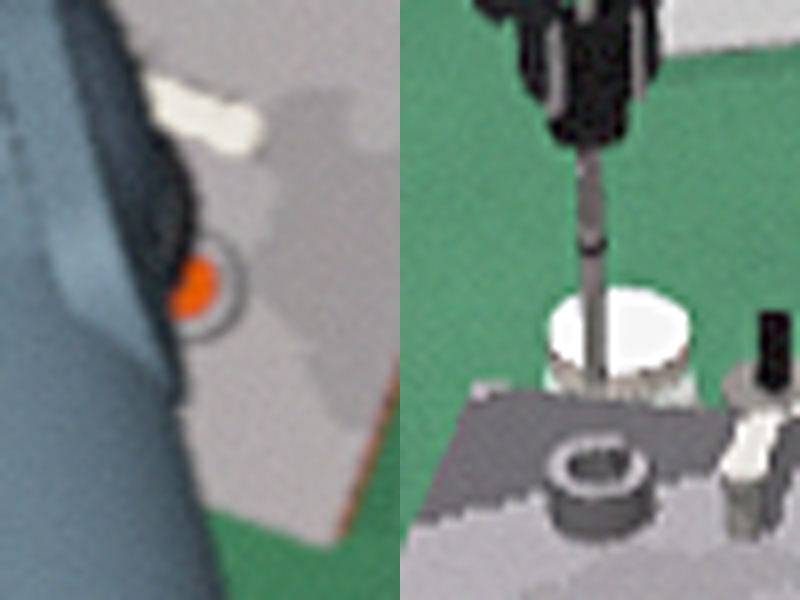

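```bash
python3 - <<'E'
from h import *
t=bot.read_state()["tool_pos"];z=t[2]-.129
print(proj("side",[[t[0],t[1],z],[t[0],t[1],z+.065],[t[0],t[1],z+.115]]).round(2),z)
b=cv2.imread("pics/s4f.png");g=cv2.cvtColor(b,cv2.COLOR_BGR2GRAY)
for r in range(118,152):print(r,g[r,232:247])
print("collar")
for r in range(150,170):print(r,g[r,228:252])
E
```

```text
[[239.42 146.76]
 [238.99 129.28]
 [238.63 115.1 ]] 0.15956039287898965
118 [129 133 114  90  88  46  55  66  79 102 116 134 131 125 126]
119 [127 131 135 138 139  81  86 108 124 129 130 132 128 123 128]
120 [123 126 129 129 130 117  98  98 123 126 125 122 127 123 122]
121 [128 127 126 125 129 141  93  96 119 134 126 126 128 128 123]
122 [127 129 125 127 130  98  95 102 119 128 128 132 131 126 126]
123 [129 123 126 126 130  95  95  92 113 134 122 123 125 122 122]
124 [129 126 129 128 133 101  95  99 102 130 126 131 126 128 124]
125 [125 130 129 128 138  97  95  99 109 128 130 126 132 128 129]
126 [125 127 129 125 126  93  92  99 109 131 128 127 125 126 126]
127 [128 124 126 127 135 101  90  96 110 131 126 130 124 132 128]
128 [129 127 126 132 131 121 105 107 108 129 132 130 125 126 125]
129 [126 127 127 133 131 110 131 116  92 130 126 129 124 129 127]
130 [127 124 128 130 130  84 106  86  49 137 129 128 126 132 125]
131 [129 129 128 129 137  79  43  45  85 132 133 130 126 127 129]
132 [130 128 130 130 130 112 104 100 112 134 129 127 127 124 126]
133 [129 127 124 128 133 117 123 114 1
[... 2582 characters left out ...]
 186 124  81  92  96  93  95  91  93  93  88  87  77  67
  93 140 184 177 175 178]
164 [180 181 177 179 184 152  73  89  96  97  96  94  91  86  85  81  75  68
  91 192 178 181 179 175]
165 [178 179 179 182 183 187  88  87  92  94  96  91  91  89  86  76  66 108
 133 186 173 178 178 176]
166 [176 177 176 179 178 184 149 105  93  88  88  86  86  82  74  92 120 164
 188 182 180 180 173 179]
167 [174 177 176 177 174 182 185 159 134 124 112 105 107 126 119 144 174 180
 179 182 174 175 177 177]
168 [176 178 178 173 178 181 180 183 174 175 159 164 151 173 173 167 165 163
 175 173 173 171 175 179]
169 [175 174 178 178 176 175 176 180 175 180 181 179 167 167 166 164 164 166
 162 162 164 163 163 173]
```

{"api": "step_arm", "payload": {"series": [[1, [0, -1, 8], [0, 0, 0]], [1, [0, -1, 16], [0, 0, 0]], [1, [0, -1, 24], [0, 0, 0]], [1, [0, -1, 30], [0, 0, 0]], [1, [0, -1, 33], [0, 0, 0]], [1, [0, -1, 33], [0, 0, 0]], [1, [0, -1, 33], [0, 0, 0]]]}}

```text
clock: 11.35
tool_pos: [0.5427, 0.1752, 0.2554]
ee_rot: [[0.986, 0.168, 0.0], [0.168, -0.986, 0.0], [0.0, 0.0, -1.0]]
wrist_force: [-0.3, 0.6, -1.1]
gripper_width: 0.0233
```

```bash
python3 - <<'E'
from h import *
s=bot.read_state();t=s["tool_pos"];z=t[2]-.129
print(t,z,s["wrist_force"]);b=snapshot("side");a=snapshot("top");cv2.imwrite("pics/s5f.png",b);cv2.imwrite("pics/t5f.png",a)
print(proj("side",[[t[0],t[1],z],[t[0],t[1],z+.065],[t[0],t[1],.118]]).round(2))
f=lambda im,x,y:cv2.resize(im[y:y+60,x:x+40],(400,600),interpolation=cv2.INTER_CUBIC)
cv2.imwrite("pics/c5.png",np.hstack([f(a,180,170),f(b,220,115)]))
E
```

```text
[0.54270057 0.17518721 0.25536665] 0.12636665186051854 [-0.25774747  0.64694035 -1.09581768]
[[239.46 154.91]
 [239.03 137.95]
 [239.51 157.02]]
```

View pics/c5.png

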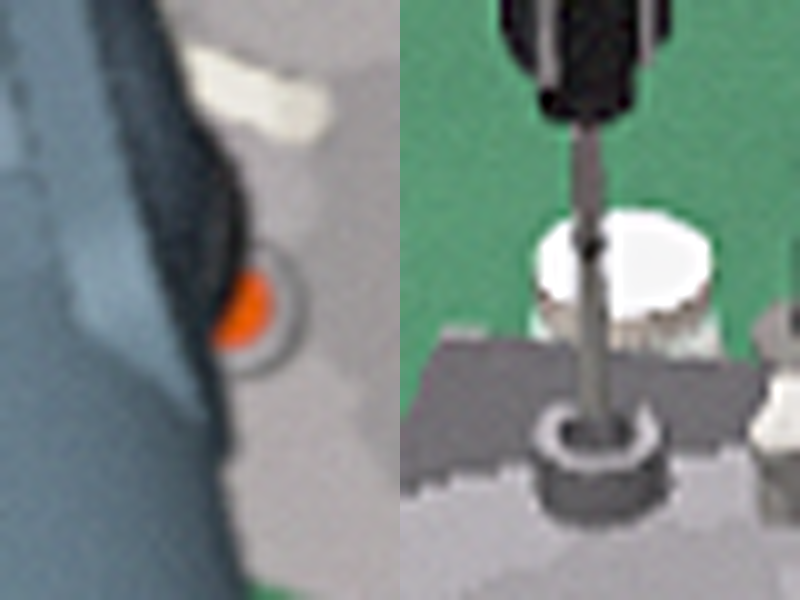

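{"api": "step_arm", "payload": {"series": [[1, [0, 1, 0], [0, 0, 0]], [1, [0, 1, 2], [0, 0, 0]], [1, [0, 1, 8], [0, 0, 0]], [1, [0, 1, 15], [0, 0, 0]], [1, [0, 1, 22], [0, 0, 0]], [1, [0, 1, 29], [0, 0, 0]], [1, [0, 1, 35], [0, 0, 0]], [1, [0, 1, 38], [0, 0, 0]]]}}

```text
clock: 12.25
tool_pos: [0.5421, 0.174, 0.2162]
ee_rot: [[0.986, 0.168, -0.001], [0.168, -0.986, -0.001], [-0.002, 0.001, -1.0]]
wrist_force: [0.4, 0.1, -1.7]
gripper_width: 0.0237
```

{"api": "step_arm", "payload": {"series": [[1, [0, 0, 6], [0, 0, 0]], [1, [0, 0, 12], [0, 0, 0]], [1, [0, 0, 18], [0, 0, 0]], [1, [0, 0, 24], [0, 0, 0]], [1, [0, 0, 29], [0, 0, 0]], [1, [0, 0, 33], [0, 0, 0]], [1, [0, 0, 33], [0, 0, 0]], [1, [0, 0, 33], [0, 0, 0]]]}}

```text
clock: 13.05
tool_pos: [0.5428, 0.1741, 0.1843]
ee_rot: [[0.986, 0.168, 0.0], [0.168, -0.986, -0.0], [0.0, 0.0, -1.0]]
wrist_force: [-0.3, 0.3, -0.9]
gripper_width: 0.0235
```

```bash
python3 - <<'E'
from h import *
s=bot.read_state();t=s["tool_pos"];z=t[2]-.129
print(t,z,s["wrist_force"],s["gripper_width"]);b=snapshot("side");a=snapshot("top");cv2.imwrite("pics/s6f.png",b);cv2.imwrite("pics/t6f.png",a)
print(proj("side",[[t[0],t[1],z+.065],[t[0],t[1],.118]]).round(2))
f=lambda im,x,y:cv2.resize(im[y:y+60,x:x+40],(400,600),interpolation=cv2.INTER_CUBIC)
cv2.imwrite("pics/c6.png",np.hstack([f(a,180,170),f(b,220,125)]))
E
```

```text
[0.54277069 0.17413166 0.18427337] 0.05527336958083229 [-0.3242823   0.3283145  -0.94038503] 0.023533859195611937
[[239.57 156.64]
 [239.58 157.21]]
```

View pics/c6.png

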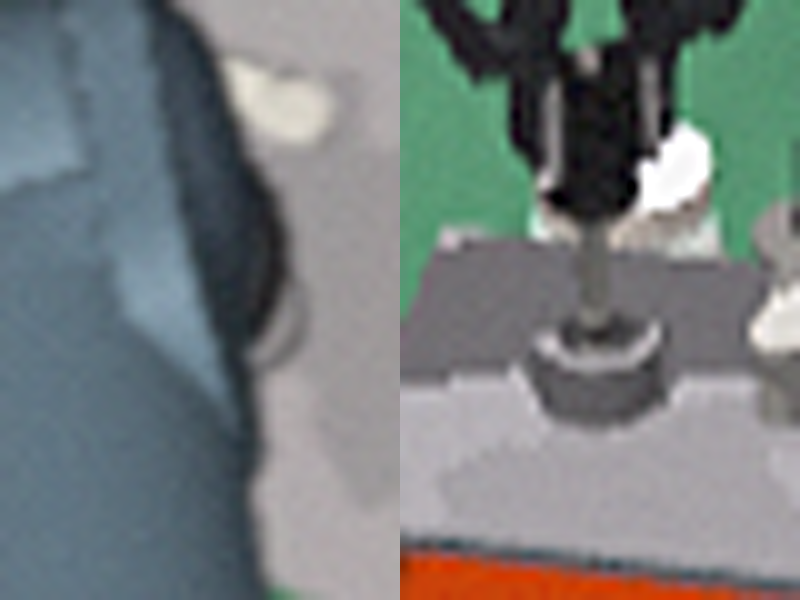

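{"api": "step_arm", "payload": {"series": [[1, [0, 0, -6], [0, 0, 0]], [1, [0, 0, -12], [0, 0, 0]], [1, [0, 0, -12], [0, 0, 0]], [1, [0, 0, -12], [0, 0, 0]]]}}

```text
clock: 13.55
tool_pos: [0.5431, 0.1743, 0.1969]
ee_rot: [[0.986, 0.168, 0.001], [0.168, -0.986, 0.001], [0.001, -0.0, -1.0]]
wrist_force: [0.6, -0.0, -1.2]
gripper_width: 0.0236
```

```bash
python3 - <<'E'
from h import *
t=bot.read_state()["tool_pos"];z=t[2]-.129
g=np.mean([cv2.cvtColor(snapshot("side"),cv2.COLOR_BGR2GRAY).astype(float) for _ in range(6)],0)
print(t,proj("side",[[t[0],t[1],z+.065],[t[0],t[1]-.005,z+.067],[t[0],t[1]-.005,z+.063],[t[0],t[1]-.005,z+.115]]).round(2))
for r in range(138,164):print(r,g[r,231:249].astype(int))
E
```

```text
[0.54307709 0.17432321 0.19692244] [[239.57 153.38]
 [239.8  153.77]
 [239.83 154.79]
 [239.49 141.22]]
138 [138  91  63 106 136  51  25  26  28  28  25  15  85 237 244 255 254 254]
139 [132 122 147 119 117  46  22  25  28  30  23  17 123 255 255 248 247 250]
140 [128 128 194 110  48  28  25  29  30  22  24   6  74 255 251 246 246 246]
141 [125 123 184 135   0  17  26  27  34  29  26   4  66 255 250 246 246 246]
142 [125 124 160 253  54   0  15  28  28  21  13  97 221 255 248 246 246 247]
143 [125 122 128 255 230 175  85  30  35  65 181 243 255 250 247 247 248 253]
144 [127 124 124 121 255 244 179  62  71 131 255 255 251 249 250 252 253 253]
145 [127 124 143 153 150 178 200  87  94 136 255 255 251 250 248 252 225 117]
146 [126 122 184 142 163 173 137  86  91 100 242 230 225 190 126 139 134 129]
147 [124 124 213 181 168 178 144  86  94 104 173 160 157 156 154 137 142 148]
148 [119 121 198 219 165 162 150  90  94 107 186 167 168 159 166 151 153 179]
149 [108 106 101 126 127 109 132  89  97 106 175 146 164 151 167 161 191 192]
150 [109 111 111 108 110 110 102  91  99  98 108 105 124 120
[... 331 characters left out ...]
55 [112 112 112 108 113 115 101  59  48  54 111 113 114 112 111 111 112 113]
156 [111 111 108 107 114 103  97 120  90 104  85  97 107 112 110 110 111 113]
157 [111 111 125 104 133  72  70 136 122 103  70  66  83 108 153 100 112 112]
158 [112 110 151 144 175  59  69 125 121 104  70  64  84 140 190  86 114 113]
159 [111 109 130 189 197  97  72 120 116  97  82  87 143 183 143  90 113 112]
160 [107 108  84 140 170 158 129 144 142 132 139 143 173 153  79 100 114 111]
161 [145 145  86  77  93 151 158 163 163 158 158 152 130  64  66 101 111 105]
162 [191 195 101  83  90  88  88 114 112  95  84  76  80  74  70 102 106 140]
163 [183 187 129  80  93  95  94  95  92  91  89  86  84  76  67  98 145 188]
```

{"api": "step_arm", "payload": {"series": [[1, [1, 0, 4], [0, 0, 0]], [1, [1, 0, 8], [0, 0, 0]], [1, [1, 0, 12], [0, 0, 0]], [1, [1, 0, 14], [0, 0, 0]], [1, [1, 0, 14], [0, 0, 0]], [1, [1, 0, 14], [0, 0, 0]], [1, [1, 0, 14], [0, 0, 0]], [1, [1, 0, 14], [0, 0, 0]]]}}

```text
clock: 14.65
tool_pos: [0.5438, 0.1744, 0.1825]
ee_rot: [[0.986, 0.168, 0.0], [0.168, -0.986, 0.0], [0.0, -0.0, -1.0]]
wrist_force: [0.7, -0.8, -0.9]
gripper_width: 0.0229
```

```bash
python3 - <<'E'
from h import *
s=bot.read_state();t=s["tool_pos"]
g=np.mean([cv2.cvtColor(snapshot("side"),cv2.COLOR_BGR2GRAY).astype(float) for _ in range(4)],0)
print(t,t[2]-.129+.065,s["wrist_force"],s["gripper_width"],np.abs(s["qvel"]).max(),np.array(s["ee_rot"])[:,2].round(4))
for r in range(148,163):print(r,g[r,231:249].astype(int))
for n in("dipstick","cover_stud","jar","gear"):
    print(n,[(round(q["p"],2),np.round(q["position"],3).tolist()) for q in find_in("side",n)[:1]])
E
```

```text
[0.54384624 0.1744091  0.18250707] 0.11850707182135395 [ 0.68259252 -0.76069881 -0.87013242] 0.022869728737934743 0.002085334372048122 [ 4.e-04  3.e-04 -1.e+00]
148 [120 122 197 219 170 170 183  86  89 100 181 178 173 161 165 150 153 181]
149 [109 105 103 125 128 112 141 115  99 100 154 150 164 152 167 162 190 195]
150 [115 112 108 110 110 110 110 116  95  99  99 106 122 120 120 141 177 170]
151 [111 110 112 109 113 112 112  93  95 100 105 111 109 110 108 105 102 102]
152 [113 112 110 112 114 113 115  93  97 103 106 114 114 115 110 111 111 109]
153 [110 114 112 110 112 111 115  92  96 101 108 112 114 111 111 111 112 112]
154 [114 111 112 111 112 114 116  92  99 100 107 113 112 112 112 111 111 111]
155 [112 113 110 111 116 113 112 107 100 101 104 112 116 113 111 114 112 110]
156 [111 113 111 108 116 104  98 118  99 106  81  99 108 114 111 112 113 113]
157 [114 112 108 105 106  76  72  96 103  98  51  71  82 107 105 105 112 114]
158 [111 112 125 151 141  62  70  51  82  57  49  68  83 135 125  91 113 113]
159 [109 109 134 191 194 101  79  74  69  78  82  89 146 184 145  92 112 112]
160 [107 106  84 141 154 159 135 141 143 143 144 142 173 150  81 100 115 113]
161 [146 149  86  78  95 151 155 166 163 158 158 148 133  67  66 103 110 108]
162 [193 196  81  86  87  89  88 114 113  95  84  75  80  71  68 101 107 144]
dipstick [(0.79, [0.506, -0.308, 0.153])]
cover_stud [(0.52, [0.615, 0.202, 0.126])]
jar [(0.41, [0.542, 0.165, 0.183])]
gear [(0.71, [0.538, -0.042, 0.008])]
```

```bash
python3 -c "
from plant import bot
print(bot.hand_in())"
```

```text
the job is handed in; nothing more can be done
None
```

I swung the cover fully aside by its stud. Then I took the square-gripped probe from the rack and lowered it down the collar until its ring mark was level with the mouth. I handed the job in at about 15 s of the 64 s, still holding the probe; no verdict came back.

**Last checks**
- **Height:** the mark is about 0.5 mm above the mouth by the arm's position. In the side picture it is at row 158.5, against an expected 158.75.
- **Sideways centring:** the rod is at column 239.3 and the bore at 239.5, which is under 1 mm off.
- **Upright and still:** the tool axis is vertical and the arm is at rest. The rod looked upright in the earlier side pictures.
- **No sign of touching:** the wrist force was only about 1 N, in line with the probe's weight.
- **Other things:** the cover stud was found at its aside position. The dipstick (within about 4 mm) and the gear were found where they started. I did not check the remaining bystanders individually at the end.

**Disagreements**
- The two cameras differed by about 3 mm on the collar's y position: roughly 0.172 m from the side and 0.175 m from the top. I aimed between them at 0.174 m, so centring in that direction is good to about 2 mm.
- The last network report for the jar put it on the gripper, with a low p of 0.41. I took this as a false detection, because the jar was partly hidden and the arm never came near it.

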